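# Gauge a flashing strip and tuck it under the shingles of a roof mock-up

## Task

Check the aluminium flashing strip first: press the knob of the sprung height gauge down until its foot bears on the strip, then let it rise. Then take the strip by its upright rib, lay it on the plywood roof board and slide its wide flange under the free edge of the row of shingles, square and centred on the row, until about half of the wide flange is covered, without lifting the shingles. Finish while still holding the strip, pressing it firmly flat on the board, and leave everything else on the bench where it is.

Things in the scene. Friction and masses are not known exactly. Their poses are not given: they have to be found in the camera images.
- gauge_slide (a joint): Travel of the gauge's sprung vertical slide, m, 0 raised, grows as it is lowered, stop at 0.024. The foot is 24 mm above the bench at 0, so it meets the strip's 4 mm flange at 0.020. The spring lifts it back; it pushes up with about 1.5 N at 0 and 4.5 N at 0.020.
- gauge_knob (a point): Top centre of the fixed gauge's round steel knob (28 mm across, 9 thick), 124 mm above the bench when raised; push it straight down. The foot is right below on the same rod. An arm 22 mm wide (66 to 84 mm above the bench) leads from the rod along its +y (about the strip's +y at the start) to a column 67 mm away, 99 mm tall; the -y side is open.
- gauge_foot (a point): Centre of the underside of the gauge's round foot, 18 mm across, 6 mm thick, at the lower end of the slide. At the start it is over the strip's wide flange, near the strip's +y end; when raised it leaves 20 mm free above the flange.
- strip_rib (a point): Centre of the strip's upright rib, where to grip it, 19 mm above the underside. The rib is 10 mm thick (x), 120 long (y) and stands 30 mm above the plate, which is 4 mm thick and 190 mm long (y). x points from the rib to the edge to be tucked: the wide flange reaches 75 mm to +x of the rib's centre, the narrow apron 25 mm to -x.
- strip_edge (a point): Middle of the long outer edge of the strip's wide flange, the edge that is tucked; 75 mm to +x of the rib's centre and 2 mm above the strip's underside. Same axes as the strip.
- strip: The loose aluminium flashing strip, about 0.3 kg, 34 mm high; origin on its underside, below the rib's centre (19 mm below strip_rib). It starts flat on the bench with one end of its wide flange under the gauge's foot.
- roof: Fixed plywood roof board, 18 mm thick, on the bench. Origin at bench level; the board spans x -100 to +150 mm, y -130 to +130 mm. Its +x is the tuck direction: bare at -x, shingles at +x. The shingle row's free edge is at x = 40 mm; the row is centred on y = 0, 234 mm wide. The gap between board and shingles is 9 mm, open for 70 mm inwards.
- course (a joint): Lift angle, rad, of the row of three dark wooden shingles (one piece, 80 mm from hinge to free edge, 5 mm thick, 0.12 kg), hinged at its +x side. 0 is lying level, grows as the free edge rises; more than 0.1 counts as lifted. It falls shut by its own weight.
- course_edge (a point): Middle of the lower corner of the shingles' free edge, 27 mm above the bench when down; 40 mm to +x of the roof's origin.
- glue: Bystander, leave alone: squat glue jar, 40 mm across, 75 tall.
- screwdriver: Bystander, leave alone: screwdriver 150 mm long, lying down.
- peg: Bystander, leave alone: wooden spring peg, 75 x 10 x 16 mm, lying down.
- spool: Bystander, leave alone: white ring-shaped spool, 60 mm across, 18 high.
- oilstone: Bystander, leave alone: grey oilstone, 50 x 150 x 25 mm.
- brush: Bystander, leave alone: brush 170 mm long, lying down.
- inkjar: Bystander, leave alone: amber glass jar, 56 mm across, 70 tall.
There are look-alikes about, which are no part of the job. There is more than one size of the strip; the one meant has the size given above.

How it is judged:
By the outcome, as a careful person would: the job done as asked, in the order asked, and still so for the second after the job is handed in, while the arm keeps its last pose, push and grip.
It also fails if it takes over 51 s, if anything falls off the work surface, if the arm or the gripper's body presses on something with over 40 N, if the wrist force passes 120 N, or if a joint passes its speed limit or range.

## Robot

A 6-joint arm with a two-finger parallel gripper is mounted at the origin on the work surface. World frame = base frame: x ahead of the robot, y to its left, z up, the work surface at z = 0. Lengths are in m, angles in rad, forces in N, time in s.
With the tool pointing down it reaches from about 0.25 to 0.775 m from the base axis. Payload 4 kg.
Tool frame: the origin (TCP) lies midway between the tips of the shut fingers; the grasp point (between the pads) lies 19 mm behind it (robot.grasp_offset is the distance from the TCP to the grasp point, in m); z points along the fingers, y is the direction in which the jaws open and shut (so a half turn about z gives the same grasp; the last joint's range is limited). The gripper opens to 94 mm and grips with 3 to 60 N. Pads are 16 mm wide; open, the fingers measure 119 mm over their backs; the gripper's body (75 mm by 177 mm) begins 78 mm behind the grasp point.
Start: joints at [-1.369, 0.087, 1.371, -0, 1.684, -0.103], TCP at [0.165, -0.525, 0.206] pointing down, gripper open.
Joint ranges: [-3.1, 3.1], [-0.76, 2.03], [0.27, 2.55], [-1.08, 4.22], [0.17, 2.65], [-2.57, 2.57]. Speed limits (rad/s): [2.79, 2.79, 3.14, 3.14, 3.14, 3.14].

## Interface

Orientations are given as [roll, pitch, yaw] about the fixed x, y, z axes, in that order (R = Rz(yaw) Ry(pitch) Rx(roll)).
In Python, from bench import status, viewer, order, robot gives the robot as it stands. The module is installed in compiled form; this text tells all that it offers.
- The arm moves only by the tool move_arm, never from a script. Its argument "targets" is a list of rows, each a list of 3 entries, a list of its own where there are three numbers: the shift along the tool's x, y, z in mm, then the turn, a rotation vector about the tool's x, y, z in degrees, then the opening, from -1 (shut) to 1 (fully open). A call has 1 to 20 rows; each row is the pose to reach, as a shift and turn from the pose commanded when the call began, along the tool's axes at that moment; what a row does not reach only later rows make up. A row lasts 1/8 s, in which the tool goes at most 62.5 mm and 10.7 degrees, less where a joint would pass 70% of its speed; a pose out of reach is approached as far as the arm can. A call with a gripper value outside its range is refused whole. The fingers move at their own pace and stop on an object; the grip force is fixed at half the most. Time passes only in rows, so rows that repeat a pose let the fingers close. It gives the time, the measured TCP pose, the force and the opening at its end, in the units of the state.
- status.get_obs(): the state, without advancing time (a new reading comes with each control period).
- viewer.snapshot(name): name is "scene" or "top" or "wrist"; returns the picture (480x640x3 uint8, red, green, blue); there is no depth.
- viewer.camera_model(name): a dict with "K" (3x3 intrinsics, pixels), "xyz" and "attitude" of the camera in the world; the wrist camera has in their place "T_tool_cam" (4x4, takes a point from camera to tool coordinates, whose origin is the TCP and whose axes are the flange's). Camera axes: x right, y up, looking along -z (the intrinsics and any distortion apply to the point x, -y, -z); pixel columns grow to the right and rows downward; lengths in m; the calibration is good to about 2 mm. The wrist camera is an equidistant fisheye: a pixel r from the principal point sees the ray r / f radians off the axis. A picture is of the moment at which its call begins: read the wrist's pose just before it. camera_model takes no time and is no camera call.
- order.close_job(): hands the job in, once; it reports no verdict.
The state is a dict: "time": time; "joint_positions": joint angles; "qvel": joint speeds; "joint_torque": joint torques, N m; "tool_pos": TCP position; "ee_rot": TCP orientation; "wrist_force": force on the tool from outside, world axes, zero at the start; "wrist_torque": the same for the moment, N m; "width": finger opening in m.
Only numpy, scipy, OpenCV 4.12 (cv2) and the standard library are available. Lean on these libraries where they do the work, as an engineer would, in place of code of your own. Each camera call takes 0.05 s, during which the arm holds its last target. There are 200 camera calls.

## Working session

There is one attempt and no reset: what is moved stays moved. The work goes in short steps, Python scripts to look and compute and a tool call to move; the robot and the scene stay as the last step left them, time stands still between calls to the robot, and variables do not carry over. Pictures are saved under pics/ and viewed, about 8 in all and at most 12, crops included, and the job is handed in when it is done.

Besides the shell and the picture viewer there is one more tool, called after "Emit:" as name([rows], argument=value, ...), one row to a line, values as JSON. move_arm: Moves the arm, as the interface text tells. Its arguments: {"type":"object","properties":{"targets":{"type":"array"}},"required":["targets"]}

```bash
mkdir -p pics; python3 - <<'E'
from bench import status, viewer, order, robot
import cv2,numpy as np
o=status.get_obs();print(o)
for n in("top","scene"):
    im=viewer.snapshot(n);cv2.imwrite(f"pics/{n}0.png",im[:,:,::-1]);np.save(f"{n}0.npy",im)
for n in("top","scene","wrist"):print(n,viewer.camera_model(n))
print(robot.grasp_offset)
E
```

```text
{'time': 0.0, 'joint_positions': array([-1.36912087e+00,  8.79605195e-02,  1.37222946e+00, -1.31764560e-05,
        1.68355915e+00, -1.03108699e-01]), 'qvel': array([-8.47157554e-04, -1.38199872e-03, -1.60557138e-05,  1.23110393e-03,
       -1.57707718e-04, -4.65456615e-05]), 'joint_torque': array([-1.19731820e-03, -3.40182853e+01, -3.02430260e+01,  7.15532689e-02,
        3.29330144e-02, -1.69049072e-04]), 'tool_pos': array([ 0.16492809, -0.52413454,  0.20431371]), 'ee_rot': array([-3.13944628e+00, -2.08931393e-04,  3.04782464e-01]), 'wrist_force': array([-0.14959778,  0.46484883,  0.54110807]), 'wrist_torque': array([-0.02853587, -0.0635829 , -0.00818772]), 'width': 0.09398045147518383}
top {'K': array([[533.43480192,   0.        , 329.14669612],
       [  0.        , 533.43480192, 230.69716482],
       [  0.        ,   0.        ,   1.        ]]), 'xyz': array([ 0.29140394, -0.00929265,  1.36643076]), 'attitude': array([ 0.18215036,  0.02998049, -1.56724616])}
scene {'K': array([[619.25467339,   0.        , 314.26883989],
       [  0.        , 619.25467339, 236.92885902],
       [  0.        ,   0.        ,   1.        ]]), 'xyz': array([1.41699053, 0.25679352, 1.27403983]), 'attitude': array([ 0.68027705, -0.01038661,  1.86655801])}
wrist {'K': array([[371.64829954,   0.        , 322.10275679],
       [  0.        , 371.64829954, 242.24737326],
       [  0.        ,   0.        ,   1.        ]]), 'T_tool_cam': array([[ 1.45780116e-03,  9.57338916e-01,  2.88963794e-01,
         8.44616318e-02],
       [ 9.99998468e-01, -1.67571006e-03,  5.06719296e-04,
         4.05051670e-04],
       [ 9.69321640e-04,  2.88962613e-01, -9.57339892e-01,
        -1.78761789e-01],
       [ 0.00000000e+00,  0.00000000e+00,  0.00000000e+00,
         1.00000000e+00]])}
0.0188
```

View pics/top0.png

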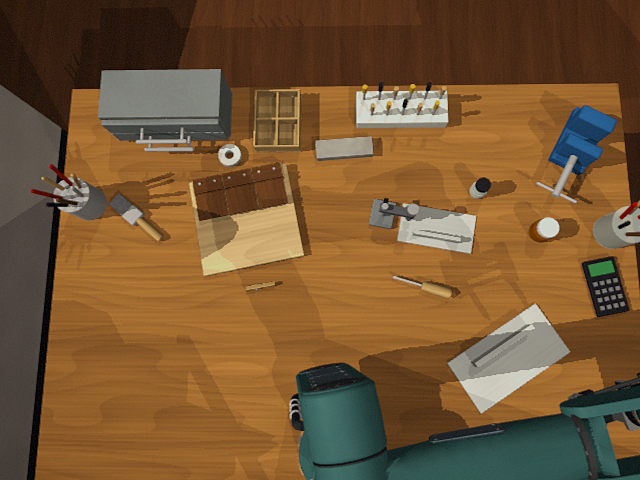

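View pics/scene0.png

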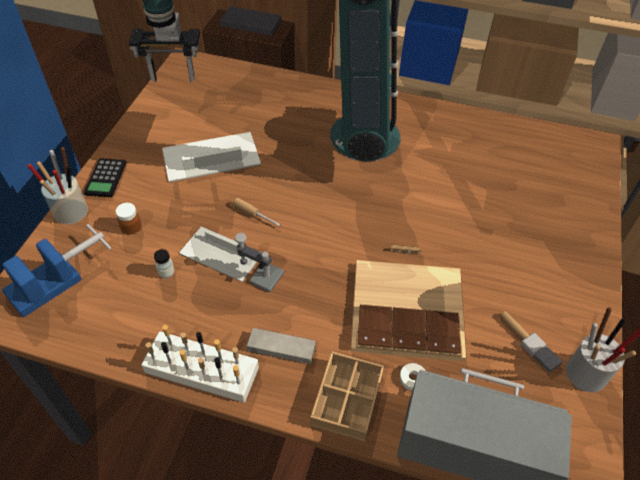

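```bash
cat > h.py <<'E'
import numpy as np,cv2
from scipy.spatial.transform import Rotation as Ro
from bench import status, viewer, order, robot
R=lambda a:Ro.from_euler('xyz',a).as_matrix()
def cam(n,obs=None):
    m=viewer.camera_model(n);K=m['K']
    if n!='wrist':return K,R(m['attitude']),np.array(m['xyz'])
    T=m['T_tool_cam'];Rt=R(obs['ee_rot']);return K,Rt@T[:3,:3],Rt@T[:3,3]+obs['tool_pos']
def ray(n,uv,obs=None):
    K,Rc,p=cam(n,obs);x,y=(uv[0]-K[0,2])/K[0,0],(uv[1]-K[1,2])/K[1,1]
    if n=='wrist':
        r=np.hypot(x,y);s=np.sinc(r/np.pi);d=np.array([x*s,y*s,np.cos(r)])
    else:d=np.array([x,y,1.])
    return p,Rc@(d*[1,-1,-1])
def onz(n,uv,z,obs=None):
    p,d=ray(n,uv,obs);return p+d*(z-p[2])/d[2]
def proj(n,P,obs=None):
    K,Rc,p=cam(n,obs);c=Rc.T@(np.array(P)-p)*[1,-1,-1]
    if n=='wrist':
        t=np.arctan2(np.hypot(*c[:2]),c[2]);q=c[:2]/np.hypot(*c[:2])*t
    else:q=c[:2]/c[2]
    return q*K[0,0]+K[:2,2]
E
python3 - <<'E'
from h import *
t=np.load('top0.npy')[:,:,::-1];s=np.load('scene0.npy')[:,:,::-1]
a=cv2.resize(t[185:265,360:485],(800,512),interpolation=cv2.INTER_CUBIC)
cv2.imwrite('pics/c1.png',a)
a=cv2.resize(t[155:285,180:315],(560,540),interpolation=cv2.INTER_CUBIC)
cv2.imwrite('pics/c2.png',a)
# bigger strip
for n,cs in (('top',[(449,360),(538,305),(569,351),(482,412)]),('top',[(403,212),(397,241),(472,252),(477,218)])):
    P=[onz(n,c,.004) for c in cs];print(np.round(P,3).tolist(),[round(float(np.linalg.norm(P[i]-P[i-1])),3) for i in range(4)])
E
```

```text
[[0.217, -0.265, 0.004], [0.352, -0.491, 0.004], [0.24, -0.559, 0.004], [0.095, -0.34, 0.004]] [0.144, 0.264, 0.131, 0.263]
[[0.591, -0.16, 0.004], [0.515, -0.143, 0.004], [0.486, -0.333, 0.004], [0.575, -0.35, 0.004]] [0.191, 0.078, 0.193, 0.09]
```

View pics/c1.png

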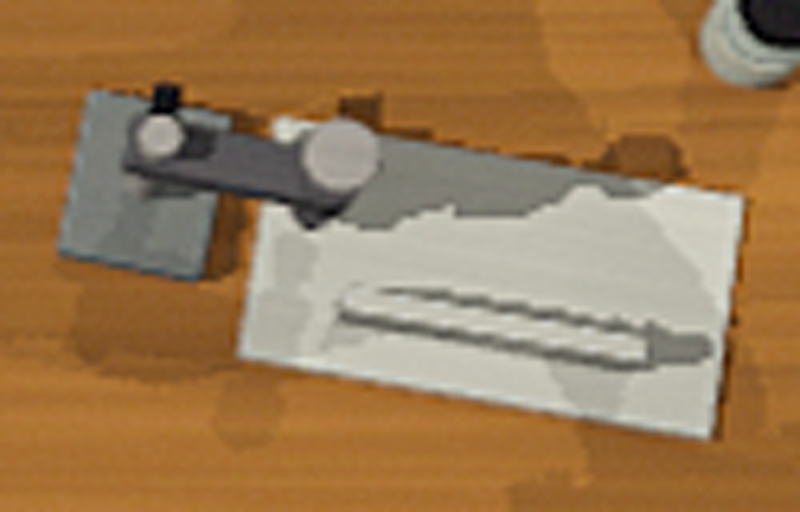

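View pics/c2.png

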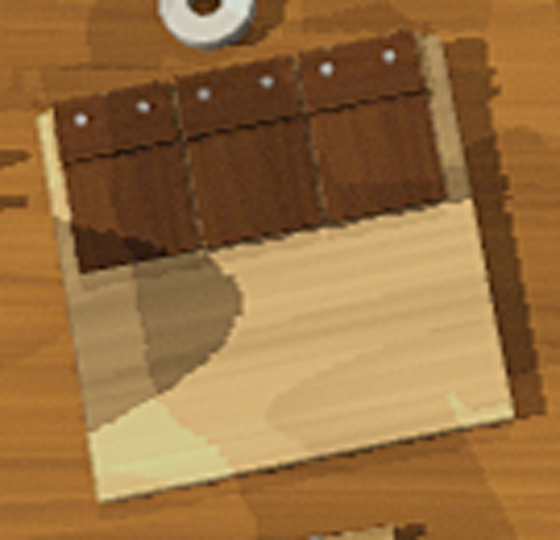

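The strip candidates are the one at top px (508,358), which measures 263×140 mm, and the one at (437,230), about 190×100 mm with the gauge knob over it at (413,209). The second has the given size and lies under the gauge, so it's the one meant, and the crop confirms this. The second crop shows the roof board, with its bare side toward the robot and the shingles on the far side.

```bash
python3 - <<'E'
from h import *
def px(c,s,o):return [(c[i]+.5)/s-.5+o[i] for i in (0,1)]
S=[onz('top',px(c,6.4,(360,185)),.004) for c in [(275,118),(240,355),(712,437),(743,198)]]
print('strip',np.round(S,4).tolist(),[round(float(np.linalg.norm(S[i]-S[i-1])),3) for i in range(4)])
y=(S[0]+S[1]-S[2]-S[3])[:2];y/=np.linalg.norm(y);x=np.array([y[1],-y[0]])
print('yaw x',np.degrees(np.arctan2(x[1],x[0])))
c=np.mean(S,0)[:2];print('rib centre',c-x*.025,'edge',c+x*.05, 'end',c+y*.095)
# rib top px check
r=[onz('top',px(q,6.4,(360,185)),.034)for q in [(345,302),(648,345)]];print('rib top',np.round(r,4).tolist(),np.mean(r,0))
k=onz('top',px((341,156),6.4,(360,185)),.124);print('knob',k,'in strip',(k[:2]-c+x*.025)@x,(k[:2]-c)@y)
B=[onz('top',px(q,4.15,(180,155)),.018) for q in [(98,500),(513,417),(440,40),(40,115)]]
print('board',np.round(B,4).tolist(),[round(float(np.linalg.norm(B[i]-B[i-1])),3) for i in range(4)])
by=(B[0]-B[1]+B[3]-B[2])[:2];by/=np.linalg.norm(by);bx=np.array([by[1],-by[0]])
bc=np.mean(B,0)[:2]-bx*.025;print('roof o',bc,'yaw',np.degrees(np.arctan2(bx[1],bx[0])))
E_=[onz('top',px(q,4.15,(180,155)),.032) for q in [(82,272),(445,203)]];d=E_[0]-E_[1]
print('course',np.round(E_,4).tolist(),np.linalg.norm(d),'yaw',np.degrees(np.arctan2(-d[0],d[1])),[((e[:2]-bc)@bx,(e[:2]-bc)@by) for e in E_])
print(ray('scene',(241,240))) 
for n,P in (('knob',[*k[:2],.124]),('rib',[*np.mean(r,0)[:2],.034]),('rc',[*(c-x*.025),.034]),('course',[*(bc+bx*.04),.032])):print(n,proj('scene',P))
E
```

```text
strip [[0.6155, -0.1591, 0.004], [0.5174, -0.143, 0.004], [0.484, -0.3303, 0.004], [0.5816, -0.3471, 0.004]] [0.191, 0.099, 0.19, 0.099]
yaw x -10.179850319181917
rib centre [ 0.52500076 -0.24045293] edge [ 0.59882009 -0.25370833] end [ 0.56639737 -0.15136691]
rib top [[0.5336, -0.1818, 0.034], [0.5162, -0.2999, 0.034]] [ 0.52492569 -0.24083481  0.034     ]
knob [ 0.57235544 -0.17001271  0.124     ] in strip 0.03415971127849372 0.07770074165688473
board [[0.4252, 0.3529, 0.018], [0.4765, 0.098, 0.018], [0.7182, 0.1475, 0.018], [0.6701, 0.4015, 0.018]] [0.25, 0.26, 0.247, 0.259]
roof o [0.54797672 0.24519179] yaw 11.049270797639819
course [[0.5654, 0.3658, 0.032], [0.6085, 0.1408, 0.032]] 0.2290445030009375 yaw 10.849559945169277 [(np.float64(0.04019541220820023), np.float64(0.11501217628315191)), (np.float64(0.039397053573205276), np.float64(-0.11403093533218658))]
(array([1.41699053, 0.25679352, 1.27403983]), array([-0.56588792, -0.287632  , -0.78170479]))
knob [241.4116508 235.8696511]
rib [225.13802308 237.86625956]
rc [225.26545802 237.92263781]
course [409.29140618 306.48883131]
```

Emit:
move_arm([
  [[495,-216,10],[0,0,-62.4],-1],
  [[495,-216,10],[0,0,-62.4],-1],
  [[495,-216,10],[0,0,-62.4],-1],
  [[495,-216,10],[0,0,-62.4],-1],
  [[495,-216,10],[0,0,-62.4],-1],
  [[495,-216,10],[0,0,-62.4],-1],
  [[495,-216,10],[0,0,-62.4],-1],
  [[495,-216,10],[0,0,-62.4],-1],
  [[495,-216,10],[0,0,-62.4],-1],
  [[495,-216,30],[0,0,-62.4],-1],
  [[495,-216,40],[0,0,-62.4],-1],
  [[495,-216,40],[0,0,-62.4],-1],
  [[495,-216,40],[0,0,-62.4],-1],
  [[495,-216,40],[0,0,-62.4],-1],
])

```text
time: 1.85
tool_pos: [0.5726, -0.1707, 0.1665]
ee_rot: [3.14, 0.0, 1.393]
wrist_force: [0.4, 0.1, 0.8]
width: 0.0001
```

```bash
python3 - <<'E'
from h import *
o=status.get_obs();im=viewer.snapshot('wrist');print(o)
cv2.imwrite('pics/w1.png',im[:,:,::-1])
for n,P in dict(knob=[.5724,-.17,.124],rib=[.525,-.2405,.034],c1=[.6155,-.159,.004],c3=[.484,-.33,.004],tcp=o['tool_pos']).items():print(n,proj('wrist',P,o))
E
```

```text
{'time': 1.85, 'joint_positions': array([-3.84575578e-01,  2.01601741e-01,  1.31867285e+00, -5.02776417e-05,
        1.61948546e+00, -2.06793712e-01]), 'qvel': array([ 4.39273387e-03,  1.38244565e-04, -5.07357728e-05, -7.75930526e-04,
       -2.26662509e-03,  5.43606226e-04]), 'joint_torque': array([ 1.85230875e-02, -3.84064364e+01, -2.98741543e+01,  7.08209909e-02,
        2.77824258e-02, -2.25805439e-05]), 'tool_pos': array([ 0.57257992, -0.17069816,  0.16654055]), 'ee_rot': array([3.13980940e+00, 4.25419368e-04, 1.39301159e+00]), 'wrist_force': array([0.36521316, 0.13532149, 0.76557413]), 'wrist_torque': array([-0.00099262, -0.09789692,  0.03721934]), 'width': 0.00013340362510856347}
knob [321.50657425 267.77852239]
rib [285.07513857 310.97159195]
c1 [364.66277701 203.7955565 ]
c3 [269.5151323  372.26159822]
tcp [322.1007949  297.27081206]
```

View pics/w1.png

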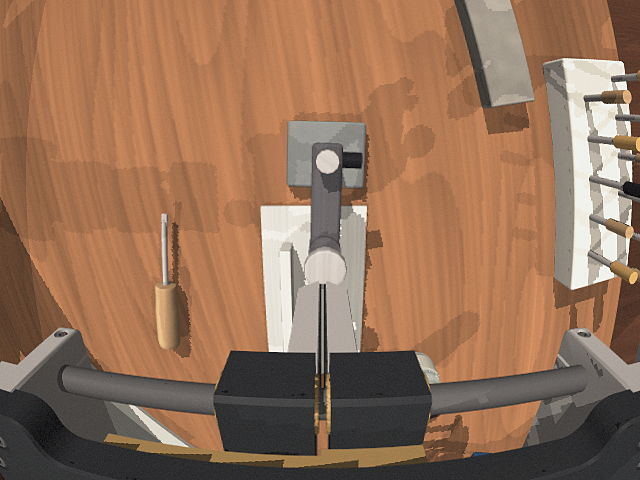

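The knob is at (325,267), against a predicted (321.5,268), so it's about 1.5 mm off toward +x. Next I press it.

Emit:
move_arm([
  [[0,1.5,25],[0,0,0],-1],
  [[0,1.5,38],[0,0,0],-1],
  [[0,1.5,42],[0,0,0],-1],
  [[0,1.5,46],[0,0,0],-1],
  [[0,1.5,50],[0,0,0],-1],
  [[0,1.5,54],[0,0,0],-1],
  [[0,1.5,57],[0,0,0],-1],
  [[0,1.5,59],[0,0,0],-1],
  [[0,1.5,59],[0,0,0],-1],
  [[0,1.5,59],[0,0,0],-1],
])

```text
time: 3.15
tool_pos: [0.5741, -0.1705, 0.1068]
ee_rot: [3.141, 0.0, 1.394]
wrist_force: [-1.3, -0.8, 4.5]
width: 0.0004
```

Emit:
move_arm([
  [[0,0,1],[0,0,0],-1],
  [[0,0,2],[0,0,0],-1],
  [[0,0,3],[0,0,0],-1],
  [[0,0,4],[0,0,0],-1],
  [[0,0,4],[0,0,0],-1],
])

```text
time: 3.78
tool_pos: [0.5742, -0.1705, 0.1042]
ee_rot: [3.14, 0.0, 1.394]
wrist_force: [-3.2, 0.5, 8.9]
width: 0.0005
```

The force passed the spring's 4.5 N and z stalled at 0.104, so the foot is bearing on the strip. One more millimetre will confirm it, and then I let it rise.

Emit:
move_arm([
  [[0,0,1],[0,0,0],-1],
  [[0,0,1],[0,0,0],-1],
  [[0,0,1],[0,0,0],-1],
])

```text
time: 4.15
tool_pos: [0.5743, -0.1705, 0.1042]
ee_rot: [3.139, 0.001, 1.394]
wrist_force: [-4.2, 0.9, 12.2]
width: 0.0005
```

Emit:
move_arm([
  [[0,0,-4],[0,0,0],-1],
  [[0,0,-10],[0,0,0],-1],
  [[0,0,-16],[0,0,0],-1],
  [[0,0,-22],[0,0,0],-1],
  [[0,0,-28],[0,0,0],-1],
  [[0,0,-50],[0,0,0],-1],
  [[-30,-20,-60],[0,0,0],-0.3],
  [[-60,-35,-60],[0,0,0],-0.3],
  [[-78,-36,-50],[0,0,0],-0.3],
  [[-78,-36,-20],[0,0,0],-0.3],
  [[-78,-36,10],[0,0,0],-0.3],
  [[-78,-36,20],[0,0,0],-0.3],
  [[-78,-36,20],[0,0,0],-0.3],
  [[-78,-36,20],[0,0,0],-0.3],
  [[-78,-36,20],[0,0,0],-0.3],
])

```text
time: 6.02
tool_pos: [0.5256, -0.2412, 0.083]
ee_rot: [3.139, 0.001, 1.394]
wrist_force: [0.5, -0.0, -0.1]
width: 0.0328
```

```bash
python3 - <<'E'
from h import *
o=status.get_obs();im=viewer.snapshot('wrist');print(o['tool_pos'],o['ee_rot'],o['width'])
cv2.imwrite('pics/w2.png',im[:,:,::-1])
for n,P in dict(knob=[.5724,-.17,.124],rib1=[.535,-.1815,.034],rib2=[.525,-.2405,.034],c1=[.6155,-.159,.004],c2=[.5174,-.143,.004]).items():print(n,proj('wrist',P,o))
E
```

```text
[ 0.5256424  -0.24116986  0.08303123] [3.13896698e+00 9.78990452e-04 1.39410698e+00] 0.03280345561264545
knob [412.17395031 151.75686103]
rib1 [319.94628422 172.30887238]
rib2 [320.7516056  264.37873092]
c1 [427.74998848 119.06255156]
c2 [284.85792299 118.04341045]
```

View pics/w2.png

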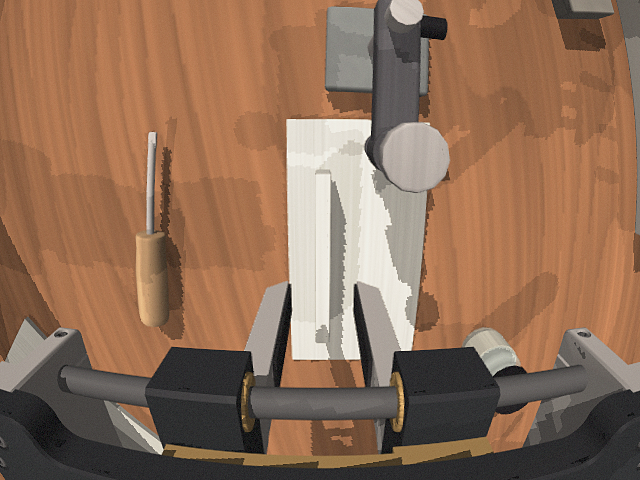

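Emit:
move_arm([
  [[0,1,30],[0,0,0],-0.3],
  [[0,1,60],[0,0,0],-0.3],
  [[0,1,70],[0,0,0],-0.3],
  [[0,1,74],[0,0,0],-0.3],
  [[0,1,75],[0,0,0],-0.3],
  [[0,1,75],[0,0,0],-0.3],
])

```text
time: 6.82
tool_pos: [0.5265, -0.2414, 0.0077]
ee_rot: [3.139, 0.001, 1.394]
wrist_force: [-0.1, 0.5, 1.1]
width: 0.0332
```

Emit:
move_arm([
  [[0,0,2],[0,0,0],-0.3],
  [[0,0,2],[0,0,0],-1],
  [[0,0,2],[0,0,0],-1],
  [[0,0,2],[0,0,0],-1],
  [[0,0,2],[0,0,0],-1],
  [[0,0,2],[0,0,0],-1],
])

```text
time: 7.58
tool_pos: [0.5258, -0.241, 0.0046]
ee_rot: [3.141, 0.0, 1.394]
wrist_force: [-0.4, 0.5, 0.1]
width: 0.01
```

Emit:
move_arm([
  [[0,0,-4],[0,0,0],-1],
  [[0,0,-8],[0,0,0],-1],
  [[0,0,-8],[0,0,0],-1],
  [[-15,0,-8],[0,0,0],-1],
  [[-30,0,-8],[0,0,0],-1],
  [[-45,0,-8],[0,0,0],-1],
  [[-50,0,-10],[0,0,0],-1],
  [[-50,0,-30],[0,0,0],-1],
  [[-50,0,-80],[0,0,0],-1],
  [[-50,0,-130],[0,0,0],-1],
  [[-50,0,-160],[0,0,0],-1],
  [[-50,0,-160],[0,0,0],-1],
])

```text
time: 9.07
tool_pos: [0.5185, -0.2914, 0.1683]
ee_rot: [3.135, 0.003, 1.394]
wrist_force: [-0.2, 0.3, -3.4]
width: 0.0097
```

Emit:
move_arm([
  [[50,-20,0],[0,0,-3],-1],
  [[100,-40,0],[0,0,-6],-1],
  [[150,-60,0],[0,0,-9],-1],
  [[200,-80,0],[0,0,-12],-1],
  [[250,-90,0],[0,0,-15],-1],
  [[300,-100,0],[0,0,-18],-1],
  [[350,-110,0],[0,0,-20],-1],
  [[400,-112,0],[0,0,-21.1],-1],
  [[450,-112,0],[0,0,-21.1],-1],
  [[490,-112,0],[0,0,-21.1],-1],
  [[513,-112,20],[0,0,-21.1],-1],
  [[513,-112,50],[0,0,-21.1],-1],
  [[513,-112,80],[0,0,-21.1],-1],
  [[513,-112,85],[0,0,-21.1],-1],
  [[513,-112,85],[0,0,-21.1],-1],
  [[513,-112,85],[0,0,-21.1],-1],
])

```text
time: 11.08
tool_pos: [0.4979, 0.2345, 0.0808]
ee_rot: [3.139, -0.0, 1.762]
wrist_force: [0.3, 0.3, -2.6]
width: 0.0099
```

```bash
python3 - <<'E'
from h import *
o=status.get_obs();im=viewer.snapshot('wrist');print(o['tool_pos'],o['ee_rot'],o['width'])
cv2.imwrite('pics/w3.png',im[:,:,::-1])
b=np.radians(11);bx=np.array([np.cos(b),np.sin(b)]);by=np.array([-bx[1],bx[0]]);O=np.array([.548,.2452])
for x,y,z in[(.04,.117,.032),(.04,-.117,.032),(-.1,.13,.018),(.15,.13,.018),(-.1,-.13,.018)]:print((x,y),proj('wrist',[*(O+x*bx+y*by),z],o))
d=o['tool_pos'][:2]-O;print('roof xy',d@bx,d@by)
t=viewer.snapshot('top')[:,:,::-1];cv2.imwrite('pics/top3.png',t);cv2.imwrite('pics/c3.png',cv2.resize(t[155:285,180:315],(560,540),interpolation=cv2.INTER_CUBIC))
E
```

```text
[0.49792302 0.23453511 0.08076552] [ 3.13905876e+00 -2.30222464e-04  1.76164840e+00] 0.009898973446375643
(0.04, 0.117) [466.64879463  87.22087029]
(0.04, -0.117) [433.83186489 397.07115183]
(-0.1, 0.13) [246.33024503  65.08078742]
(0.15, 0.13) [585.13920124  92.71961719]
(-0.1, -0.13) [264.32875484 401.35755619]
roof xy -0.05119188045586015 -0.0009138085819541773
```

View pics/w3.png

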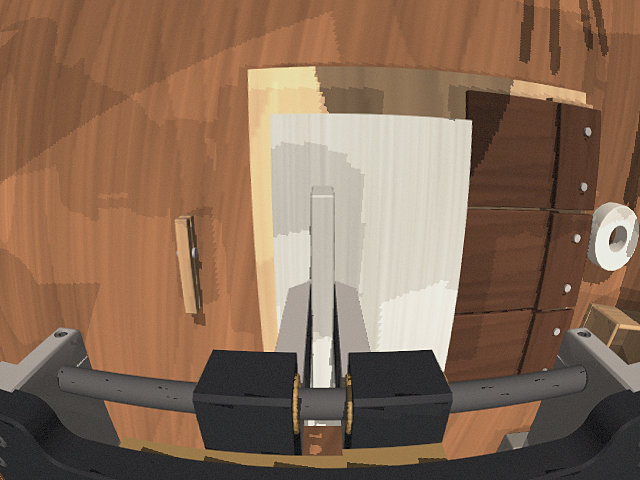

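```bash
python3 - <<'E'
from h import *
o=status.get_obs()
O=np.array([.548,.2452]);b=np.radians(11);bx=np.array([np.cos(b),np.sin(b)]);by=np.array([-bx[1],bx[0]])
for n,q,z in[('strip+x',(471,121),.080),('strip-x',(271,114.5),.080),('rib end',(322,187),.11),('course',(467,92),.032),('board-x',(248,69),.018),('board+x',(586,94),.018)]:
    P=onz('wrist',q,z,o)[:2]-O;print(n,np.round([P@bx*1e3,P@by*1e3],1))
E
```

```text
strip+x [23.4 93. ]
strip-x [-75.7  93.2]
rib end [-51.4  61.9]
course [ 40.4 114.1]
board-x [-98.9 127.4]
board+x [151.2 129.4]
```

View pics/c3.png

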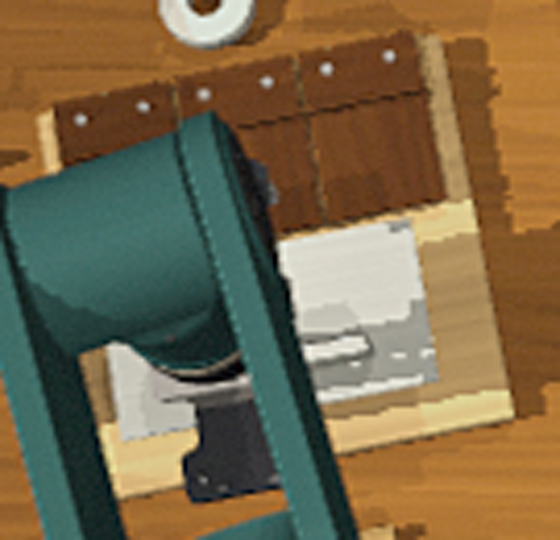

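Emit:
move_arm([
  [[0,0,30],[0,0,0],-1],
  [[0,0,45],[0,0,0],-1],
  [[0,0,52],[0,0,0],-1],
  [[0,0,55],[0,0,0],-1],
  [[0,0,56],[0,0,0],-1],
  [[0,0,57],[0,0,0],-1],
  [[0,0,57],[0,0,0],-1],
])

```text
time: 12.05
tool_pos: [0.4972, 0.2346, 0.0229]
ee_rot: [3.141, -0.0, 1.762]
wrist_force: [0.0, -0.0, -2.9]
width: 0.0094
```

Emit:
move_arm([
  [[0,0,0.5],[0,0,0],-1],
  [[0,0,1],[0,0,0],-1],
  [[0,0,1.5],[0,0,0],-1],
  [[0,0,1.5],[0,0,0],-1],
])

```text
time: 12.55
tool_pos: [0.4973, 0.2346, 0.0225]
ee_rot: [3.141, 0.0, 1.762]
wrist_force: [-2.8, -1.3, 6.1]
width: 0.0097
```

Emit:
move_arm([
  [[0,4,-0.5],[0,0,0],-1],
  [[0,8,-0.5],[0,0,0],-1],
  [[0,12,-0.5],[0,0,0],-1],
  [[0,15,-0.5],[0,0,0],-1],
  [[0,18,-0.5],[0,0,0],-1],
  [[0,21,-0.5],[0,0,0],-1],
  [[0,24,-0.5],[0,0,0],-1],
  [[0,27,-0.5],[0,0,0],-1],
  [[0,27,-0.5],[0,0,0],-1],
])

```text
time: 13.68
tool_pos: [0.524, 0.24, 0.0225]
ee_rot: [3.141, -0.0, 1.762]
wrist_force: [-2.5, -0.2, 5.2]
width: 0.0101
```

```bash
python3 - <<'E'
from h import *
o=status.get_obs();im=viewer.snapshot('wrist');print(o['tool_pos'],o['ee_rot'],o['width'],o['wrist_torque'])
cv2.imwrite('pics/w4.png',im[:,:,::-1])
E
```

```text
[0.52398938 0.2399843  0.02253308] [ 3.14061710e+00 -3.28321363e-04  1.76218461e+00] 0.010100307730102112 [-0.20869576  0.49537912 -0.05055969]
```

View pics/w4.png

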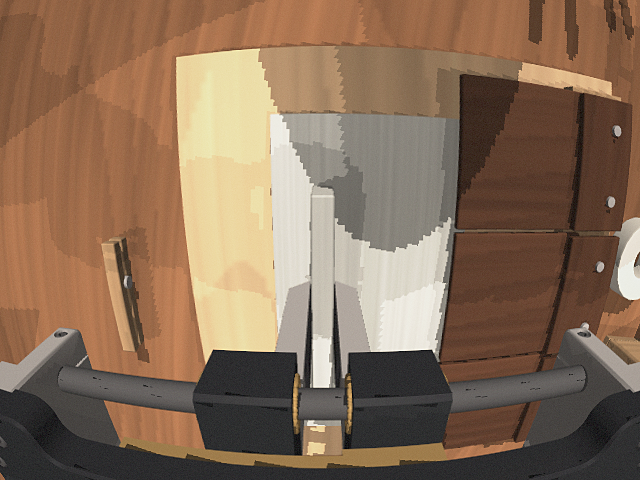

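The flange is under the free edge, with the shingle edge running from (459,74) to about (446,355), and the shingles look level. I'll measure the remaining slide and the squareness.

```bash
python3 - <<'E'
from h import *
o=status.get_obs();a=o['ee_rot'][2]-np.pi/2;sx=np.array([np.cos(a),np.sin(a)]);sy=np.array([-sx[1],sx[0]])
f=lambda q,z:(lambda P:np.round([P@sx*1e3,P@sy*1e3],1))(onz('wrist',q,z,o)[:2]-o['tool_pos'][:2])
for n,q,z in[('course+y',(459.5,74),.032),('course lo',(456,200),.032),('course lo2',(447,340),.032),('strip-x+y',(271,113.5),.022),('strip -x lo',(274,300),.022),('strip end+x',(457,118),.022),('board+y-x',(176.5,57),.018),('board+y+x',(612,94),.018)]:print(n,f(q,z))
E
```

```text
course+y [ 63.9 115.4]
course lo [64.4 54.7]
course lo2 [ 69.1 -23.1]
strip-x+y [-24.6  94.4]
strip -x lo [-25.9  -2. ]
strip end+x [66.6 94.7]
board+y-x [-74.3 127.4]
board+y+x [175.6 123.3]
```

```bash
python3 - <<'E'
from h import *
o=status.get_obs();a=o['ee_rot'][2]-np.pi/2;sx=np.array([np.cos(a),np.sin(a)]);sy=np.array([-sx[1],sx[0]])
g=cv2.GaussianBlur(cv2.cvtColor(cv2.imread('pics/w4.png'),cv2.COLOR_BGR2GRAY),(3,3),0).astype(float)
def run(rows,c0,c1,z,sg):
    L=[]
    for r in rows:
        d=sg*np.diff(g[r,c0:c1]);c=c0+d.argmax()+.5
        P=onz('wrist',(c,r),z,o)[:2]-o['tool_pos'][:2];L.append((r,c,round(P@sx*1e3,1),round(P@sy*1e3,1)))
    L=np.array(L);print(L.tolist());k=np.polyfit(L[:,3],L[:,2],1);res=L[:,2]-np.polyval(k,L[:,3]);print('angle deg',-np.degrees(np.arctan(k[0])),'at0',k[1],res.std())
run(range(120,345,18),425,475,.032,-1)
run(range(120,345,18),255,290,.022,1)
run(range(80,345,18),165,225,.018,1)
E
```

```text
[[120.0, 459.5, 64.1, 93.2], [138.0, 458.5, 63.9, 84.6], [156.0, 458.5, 64.3, 76.0], [174.0, 457.5, 64.3, 67.4], [192.0, 456.5, 64.4, 58.6], [210.0, 455.5, 64.6, 49.8], [228.0, 449.5, 62.2, 40.7], [246.0, 446.5, 61.6, 31.5], [264.0, 445.5, 62.1, 22.0], [282.0, 448.5, 64.9, 12.1], [300.0, 446.5, 65.1, 1.8], [318.0, 443.5, 64.9, -8.9], [336.0, 441.5, 65.4, -20.3]]
angle deg 0.3920145270341196 at0 64.25224484012112 1.1559142955569717
[[120.0, 269.5, -25.3, 91.2], [138.0, 270.5, -24.9, 82.5], [156.0, 270.5, -25.1, 73.7], [174.0, 270.5, -25.3, 64.9], [192.0, 271.5, -25.0, 56.0], [210.0, 271.5, -25.2, 47.0], [228.0, 272.5, -25.0, 37.8], [246.0, 273.5, -24.8, 28.3], [264.0, 274.5, -24.7, 18.6], [282.0, 265.5, -29.9, 8.5], [300.0, 275.5, -25.1, -2.0], [318.0, 276.5, -25.1, -13.0], [336.0, 258.5, -36.0, -24.9]]
angle deg -2.6829530857181956 at0 -27.95068360064791 2.6035795013892695
[[80.0, 175.5, -74.7, 115.2], [98.0, 175.5, -74.8, 105.7], [116.0, 176.5, -74.4, 96.2], [134.0, 177.5, -74.1, 86.8], [152.0, 178.5, -73.9, 77.5], [170.0, 179.5, -73.9, 68.1], [188.0, 180.5, -74.0, 58.6], [206.0, 182.5, -73.6, 49.0], [224.0, 184.5, -73.3, 39.2], [242.0, 186.5, -73.2, 29.2], [260.0, 188.5, -73.2, 18.9], [278.0, 190.5, -73.3, 8.3], [296.0, 193.5, -72.9, -2.7], [314.0, 196.5, -72.7, -14.2], [332.0, 199.5, -72.5, -26.3]]
angle deg 0.8788684474601581 at0 -72.90773471873754 0.14499038352086618
```

The row is about 0.6° counter-clockwise of the strip, and the edge is 64.7 mm from the rib, so about 10 mm is covered. I'll slide 25 mm more with a -0.6° tool turn and a 1 mm centring shift.

Emit:
move_arm([
  [[0,3,0],[0,0,-0.3],-1],
  [[-0.5,6,0],[0,0,-0.6],-1],
  [[-1,9,0],[0,0,-0.6],-1],
  [[-1,12,0],[0,0,-0.6],-1],
  [[-1,15,0],[0,0,-0.6],-1],
  [[-1,18,0],[0,0,-0.6],-1],
  [[-1,21,0],[0,0,-0.6],-1],
  [[-1,24,0],[0,0,-0.6],-1],
  [[-1,25,0],[0,0,-0.6],-1],
  [[-1,25,0],[0,0,-0.6],-1],
])

```text
time: 14.98
tool_pos: [0.5484, 0.2437, 0.0225]
ee_rot: [3.141, -0.0, 1.773]
wrist_force: [-3.8, -1.0, 5.6]
width: 0.0096
```

```bash
python3 - <<'E'
from h import *
o=status.get_obs();im=viewer.snapshot('wrist')[:,:,::-1].copy();print(o['tool_pos'],o['ee_rot'],o['width'],o['wrist_torque'])
cv2.imwrite('pics/w5.png',im)
a=o['ee_rot'][2]-np.pi/2;sx=np.array([np.cos(a),np.sin(a)]);sy=np.array([-sx[1],sx[0]])
g=cv2.GaussianBlur(cv2.cvtColor(im,cv2.COLOR_BGR2GRAY),(3,3),0).astype(float)
def run(rows,c0,c1,z,sg):
    L=[]
    for r in rows:
        d=sg*np.diff(g[r,c0:c1]);c=c0+d.argmax()+.5
        P=onz('wrist',(c,r),z,o)[:2]-o['tool_pos'][:2];L.append((c,round(P@sx*1e3,1),round(P@sy*1e3,1)))
    print(L)
run(range(115,345,18),370,440,.032,-1)
run(range(120,345,18),262,285,.022,1)
run(range(80,345,18),80,200,.018,1)
E
```

```text
[0.54844422 0.24367597 0.02253359] [ 3.14112855e+00 -2.20314946e-04  1.77270756e+00] 0.009594145876573975 [-0.21434895  0.62177012 -0.00912384]
[(np.float64(412.5), np.float64(41.0), np.float64(94.0)), (np.float64(411.5), np.float64(40.7), np.float64(85.6)), (np.float64(411.5), np.float64(40.9), np.float64(77.3)), (np.float64(410.5), np.float64(40.7), np.float64(68.8)), (np.float64(409.5), np.float64(40.6), np.float64(60.4)), (np.float64(409.5), np.float64(41.1), np.float64(51.8)), (np.float64(405.5), np.float64(39.6), np.float64(43.0)), (np.float64(401.5), np.float64(38.2), np.float64(34.0)), (np.float64(402.5), np.float64(39.3), np.float64(24.8)), (np.float64(399.5), np.float64(38.5), np.float64(15.3)), (np.float64(402.5), np.float64(40.8), np.float64(5.4)), (np.float64(400.5), np.float64(40.6), np.float64(-5.0)), (np.float64(399.5), np.float64(41.1), np.float64(-15.9))]
[(np.float64(269.5), np.float64(-25.3), np.float64(91.2)), (np.float64(270.5), np.float64(-25.0), np.float64(82.5)), (np.float64(269.5), np.float64(-25.6), np.float64(73.7)), (np.float64(270.5), np.float64(-25.3), 
[... 715 characters left out ...]
)), (np.float64(137.5), np.float64(-97.8), np.float64(88.7)), (np.float64(138.5), np.float64(-97.7), np.float64(79.1)), (np.float64(139.5), np.float64(-97.8), np.float64(69.3)), (np.float64(140.5), np.float64(-98.0), np.float64(59.6)), (np.float64(142.5), np.float64(-97.8), np.float64(49.6)), (np.float64(144.5), np.float64(-97.8), np.float64(39.5)), (np.float64(146.5), np.float64(-97.9), np.float64(29.2)), (np.float64(149.5), np.float64(-97.6), np.float64(18.6)), (np.float64(91.5), np.float64(-142.1), np.float64(6.0)), (np.float64(155.5), np.float64(-97.4), np.float64(-3.8)), (np.float64(158.5), np.float64(-97.6), np.float64(-15.6)), (np.float64(162.5), np.float64(-97.3), np.float64(-28.1))]
```

View pics/w5.png

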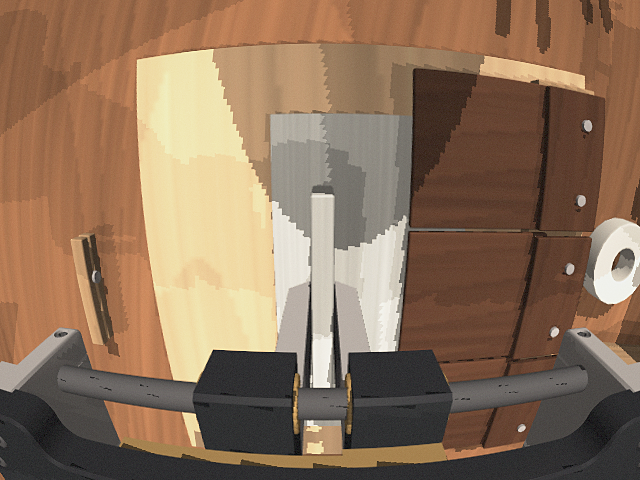

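The strip is square to within 0.1°, about 34 mm is covered, and the row's +y end is at 116 mm against an ideal 117. I'll nudge 1 mm further and press down.

Emit:
move_arm([
  [[0,1,0],[0,0,0],-1],
  [[0,1.5,1],[0,0,0],-1],
  [[0,1.5,2],[0,0,0],-1],
  [[0,1.5,3],[0,0,0],-1],
  [[0,1.5,3],[0,0,0],-1],
])

```text
time: 15.65
tool_pos: [0.5496, 0.2439, 0.0225]
ee_rot: [3.141, -0.0, 1.773]
wrist_force: [-9.9, -3.2, 17.4]
width: 0.0101
```

Emit:
move_arm([
  [[0,-0.3,1],[0,0,0],-1],
  [[0,-0.3,1],[0,0,0],-1],
  [[0,-0.3,1],[0,0,0],-1],
  [[0,-0.3,1],[0,0,0],-1],
  [[0,-0.3,1],[0,0,0],-1],
  [[0,-0.3,1],[0,0,0],-1],
])

```text
time: 16.4
tool_pos: [0.5496, 0.2439, 0.0225]
ee_rot: [3.14, -0.0, 1.773]
wrist_force: [-10.4, -3.5, 21.1]
width: 0.0095
```

```bash
python3 - <<'E'
from h import *
o=status.get_obs();w=viewer.snapshot('wrist')[:,:,::-1];s=viewer.snapshot('scene')[:,:,::-1]
cv2.imwrite('pics/f.png',np.hstack([cv2.resize(w[40:460,120:620],(400,336)),cv2.resize(s[130:400,130:500],(400,336))]))
E
```

```text
(no output)
```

View pics/f.png

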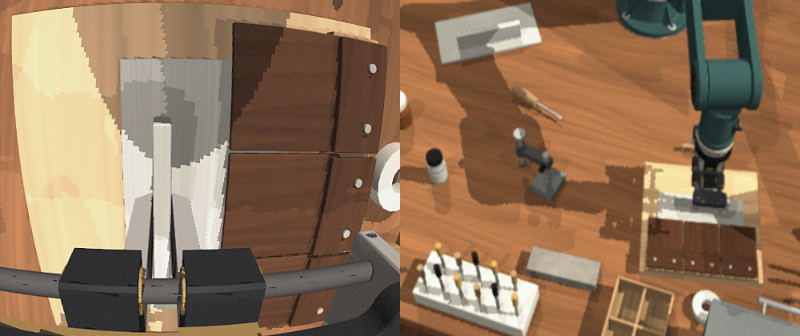

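The strip is tucked, the shingles lie level, the gauge is raised and everything else is where it was. I'm handing the job in.

```bash
python3 -c "
from bench import order;print(order.close_job())"
```

```text
the job is handed in; nothing more can be done
None
```

The job is done and handed in at about 16.5 s of the 51 s allowed; `close_job` reports no verdict.

- **Gauge check:** I pressed the knob until its height stalled at 0.104 m. The force kept climbing to 12 N, against the spring's 4.5 N, so the foot was bearing on the strip. I then let it rise.
- **Tucking the strip:** I took the strip by its rib, drew it clear of the gauge and laid it on the board. I then slid it under the shingles, turning it 0.6° and shifting it 1 mm on the way.

**Last checks**
- **Cover:** about 35 mm of the 70 mm wide flange is under the shingles. The camera gave 33–34 mm just before the last nudge of about 1 mm; I did not measure it again after that.
- **Squareness and centring:** the strip measured square to within about 0.1° and centred to about 1 mm. One measurement of the board's side edge disagreed by a few mm. I put that down to lens error at the picture's edge, and the next view agreed again.
- **Shingles and bench:** the shingles look level, and nothing else visible on the bench looks moved.
- **Hold:** the arm still grips the rib at 10 mm opening and presses down with about 21 N. There is also about 11 N of sideways force on the wrist from the slide.

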